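# Kit out a two-tier job tray for a clock repair

### The job

Make up the two parts kits for this clock repair on the two-tier job stand: the drum-shaped barrel and the largest toothed wheel belong in the lower tray (the one with the four posts), one in each bay; the smallest toothed wheel and the tall pillar belong in the upper tray, one in each bay, with that tray seated on the lower one, all four posts through its corner holes and fully down. Everything must end standing as it stood at the start (wheels flat with the shaft up, barrel and pillar upright), let go and set down rather than dropped. Leave the middle-sized wheel and the oil bottle where they stand.

Things in the scene. Friction and masses are not known exactly. Their poses are not given: they have to be found in the camera images.
- lower_tray: Dark steel tray, fixed, 150 (x) by 210 (y) mm. Origin: underside centre. Floor top at z 6 mm; rim (5 mm thick) and 10 mm divider (along x, at y 0) up to 20; middles of its 2 bays at x 0, y +-52. 4 steel posts at x +-62, y +-92: 17 mm diameter to a shoulder at z 55, then 8 mm pin to 77, tip tapered. Upper tray seats on the shoulders: origin at z 55, axes parallel, either way round.
- upper_tray: Loose plywood tray, 300 g, 150 (x) by 210 (y) mm. Origin: underside centre. Floor 6 mm thick; rim (5 mm), 10 mm divider (along x, at y 0) up to z 20; middles of its 2 bays at x 0, y +-52. 13 mm holes through the corners at x +-62, y +-92. Dark carrying bar over the divider: 100 mm along x, 12 mm thick (y), z 42 to 56, uprights at x +-45; pinch it mid-length, fingers closing along y.
- barrel: Mainspring barrel: a plain brass drum, 44 mm diameter, 30 mm high, with an 8 mm diameter steel stub on top up to 38 mm; 200 g. Grip it across the drum. Origin: centre of the underside, z up.
- large_wheel: The largest toothed brass wheel, four spokes, lying flat, steel shaft standing up: 66 mm diameter, 5 mm thick, hub 16 mm diameter up to 10 mm, shaft 9 mm diameter up to 40 mm above the underside (grip the shaft). Origin: centre of the underside, z up.
- middle_wheel: The middle-sized toothed brass wheel, four spokes, lying flat, steel shaft standing up: 46 mm diameter, 5 mm thick, hub 16 mm diameter up to 10 mm, shaft 9 mm diameter up to 40 mm above the underside (grip the shaft). Origin: centre of the underside, z up. Not wanted: it stays where it stands.
- small_wheel: The smallest toothed brass wheel, four spokes, lying flat, steel shaft standing up: 30 mm diameter, 5 mm thick, hub 16 mm diameter up to 10 mm, shaft 9 mm diameter up to 40 mm above the underside (grip the shaft). Origin: centre of the underside, z up.
- pillar: Turned brass pillar standing upright, 60 mm tall: foot 28 mm diameter and 8 mm high, stem 16 mm diameter, head 22 mm diameter for the top 8 mm. Grip it by the head. Too tall to go under the upper tray. Origin: centre of the underside, z up.
- oil_bottle: Small amber glass oil bottle with a black cap, loose, 36 mm diameter, 62 mm tall, among the stock; it stays where it stands. Origin: centre of the underside.
- oil_cup: Black oil cup, fixed to the bench in the middle of the stock, 32 mm diameter, 18 mm high; only in the way. Origin: centre of the underside.

How it is judged:
At the end, for the whole second after the job is handed in: Barrel and largest wheel in separate bays of the lower tray, smallest wheel and pillar in separate bays of the upper, on the floors (3-10 mm up), within 0.15 rad of upright; upper tray on the posts: within 6 mm, 0.06 rad, level to 0.04 rad, 52-58 mm above the lower; all at rest ((((y of barrel in the frame of lower_tray between 0.012 and 0.092 m and x of barrel in the frame of lower_tray between -0.06 and 0.06 m and z of barrel in the frame of lower_tray between 0.003 and 0.01 m) and (y of large_wheel in the frame of lower_tray between -0.092 and -0.012 m and x of large_wheel in the frame of lower_tray between -0.06 and 0.06 m and z of large_wheel in the frame of lower_tray between 0.003 and 0.01 m)) or ((y of barrel in the frame of lower_tray between -0.092 and -0.012 m and x of barrel in the frame of lower_tray between -0.06 and 0.06 m and z of barrel in the frame of lower_tray between 0.003 and 0.01 m) and (y of large_wheel in the frame of lower_tray between 0.012 and 0.092 m and x of large_wheel in the frame of lower_tray between -0.06 and 0.06 m and z of large_wheel in the frame of lower_tray between 0.003 and 0.01 m))) and (((y of small_wheel in the frame of upper_tray between 0.012 and 0.092 m and x of small_wheel in the frame of upper_tray between -0.06 and 0.06 m and z of small_wheel in the frame of upper_tray between 0.003 and 0.01 m) and (y of pillar in the frame of upper_tray between -0.092 and -0.012 m and x of pillar in the frame of upper_tray between -0.06 and 0.06 m and z of pillar in the frame of upper_tray between 0.003 and 0.01 m)) or ((y of small_wheel in the frame of upper_tray between -0.092 and -0.012 m and x of small_wheel in the frame of upper_tray between -0.06 and 0.06 m and z of small_wheel in the frame of upper_tray between 0.003 and 0.01 m) and (y of pillar in the frame of upper_tray between 0.012 and 0.092 m and x of pillar in the frame of upper_tray between -0.06 and 0.06 m and z of pillar in the frame of upper_tray between 0.003 and 0.01 m))) and horizontal distance between upper_tray and lower_tray below 0.006 m and z of upper_tray in the frame of lower_tray between 0.052 and 0.058 m and angle between the x axis of upper_tray and the x axis of lower_tray, either way round below 0.06 rad and angle between upper_tray's own z axis and vertical below 0.04 rad and angle between each of barrel, large_wheel, small_wheel, pillar's own z axis and vertical below 0.15 rad and linear speed of each of barrel, large_wheel, small_wheel, pillar, upper_tray below 0.02 m/s); the robot touches nothing.
It fails at once if the middle-sized wheel was moved from its place (distance of middle_wheel from where it was at the start of the episode above 0.02 m).
It fails at once if the oil bottle was moved from its place (distance of oil_bottle from where it was at the start of the episode above 0.02 m).
It fails at once if a part or the upper tray was dropped (falling free faster than 0.9 m/s, a fall of more than 40 mm) ((contact force between barrel and the fingers below 0.01 N and linear speed of barrel above 0.9 m/s) or (contact force between large_wheel and the fingers below 0.01 N and linear speed of large_wheel above 0.9 m/s) or (contact force between small_wheel and the fingers below 0.01 N and linear speed of small_wheel above 0.9 m/s) or (contact force between pillar and the fingers below 0.01 N and linear speed of pillar above 0.9 m/s) or (contact force between upper_tray and the fingers below 0.01 N and linear speed of upper_tray above 0.9 m/s)).
It also fails if it takes over 128 s, if anything falls off the work surface, if the arm or the gripper's body presses on something with over 40 N, if the wrist force passes 120 N, or if a joint passes its speed limit or range.

### The arm

A 6-joint arm with a two-finger parallel gripper is mounted at the origin on the work surface. World frame = base frame: x ahead of the robot, y to its left, z up, the work surface at z = 0. Lengths are in m, angles in rad, forces in N, time in s.
With the tool pointing down it reaches from about 0.35 to 0.8 m from the base axis. Payload 7.3 kg.
Tool frame: the origin (TCP) lies at the very end of the fingers, on their centre line; the grasp point (between the pads) lies behind it (env.grasp_offset is the z of the grasp point in the tool frame, in m); z points along the fingers, y is the line along which they close (so a half turn about z gives the same grasp; the last joint's range is limited). The gripper opens to 85 mm and grips with 20 to 120 N. Pads are 22 mm wide; open, the fingers measure 114 mm over their backs; the gripper's body (76 mm by 85 mm) begins 54 mm behind the grasp point. The pads swing forward as they close: fully open they stand 13 mm farther back than shut.
Start: joints at [1.031, 0.342, 1.524, -0, 1.275, -0.146], TCP at [0.201, 0.485, 0.231] pointing down, gripper open.
Joint ranges: [-2.53, 2.53], [-0.77, 2.02], [0.04, 2.7], [-1, 4.14], [0.28, 2.66], [-3.11, 3.11]. Speed limits (rad/s): [2.57, 2.57, 3.14, 3.14, 3.14, 3.14].

### API

Orientations are given as a rotation vector (axis times angle).
In Python, from cell import env gives the robot as it stands.
- The arm moves only by the tool carry_out, never from a script. Its argument "increments" is a list of rows, each a list of 6 numbers: the shift along the tool's x, y, z scaled (see below), then the turn, a rotation vector about the tool's x, y, z scaled (see below). A call has 1 to 8 rows; each row is the pose to reach, as a shift and turn from the pose commanded when the call began, along the tool's axes at that moment; what a row does not reach only later rows make up. The controller multiplies each number of a shift by 0.3 m and each number of a turn by 1.5 rad. A row lasts 1/8 s, in which the tool goes at most 62.5 mm and 10.7 degrees, less where a joint would pass 70% of its speed; a pose out of reach is approached as far as the arm can. A call with a number of a shift or a turn outside -1 to 1 is refused whole. A call with a gripper value outside its range is refused whole. "claw" is the opening, from 0 (shut) to 1 (fully open), set as the call begins (left out, the last holds). The fingers move at their own pace and stop on an object; "force" is the grip in N (left out, the last holds). Time passes only in rows, so rows that repeat a pose let the fingers close. It gives the time, the measured TCP pose, the force, the opening and the grip force at its end, in the units of the state.
- env.observe(): the state, without advancing time (a new reading comes with each control period).
- env.get_image(name): name is "scene" or "top" or "wrist"; returns the picture (420x560x3 uint8, red, green, blue); there is no depth.
- env.camera_model(name): a dict with "fovy" (degrees; the focal length in pixels is half the picture's height over the tangent of half this angle, whatever the lens; pixels are square), "cx", "cy" (the principal point, pixels), "camera_from_world" (4x4, takes a point from world to camera coordinates). Camera axes: x right, y down, z forward; pixel columns grow to the right and rows downward; lengths in m; the calibration is good to about 2 mm. The wrist camera is an equidistant fisheye: a pixel r from the principal point sees the ray r / f radians off the axis. A picture is of the moment at which its call begins: read the wrist's pose just before it. camera_model takes no time and is no camera call; for the wrist camera it gives the pose at the moment of the call.
- env.sign_off(): hands the job in; it is judged then, once.
The state is a dict: "t": time; "joint_pos": joint angles; "qd": joint speeds; "joint_torque": joint torques, N m; "tool_pos": TCP position; "tcp_rot": TCP orientation; "contact_force": force on the tool from outside, world axes, zero at the start; "ft_torque": the same for the moment, N m; "width": finger opening in m; "grip_force": force on a finger pad.
Only numpy, scipy, OpenCV 4.12 (cv2) and the standard library are available. Lean on these libraries where they do the work, as an engineer would, in place of code of your own. Each camera call takes 0.05 s, during which the arm holds its last target. There are 200 camera calls.

## Working session

There is one attempt and no reset: what is moved stays moved. The work goes in short steps, Python scripts to look and compute and a tool call to move; the robot and the scene stay as the last step left them, time stands still between calls to the robot, and variables do not carry over. Pictures are saved under pics/ and viewed, at most 14 in all, crops included, and the job is handed in when it is done.

Besides the shell and the picture viewer there is one more tool, called by a JSON object that holds its "api" and its "payload". carry_out: Moves the arm, as the interface text tells. Its arguments: {"type":"object","properties":{"increments":{"type":"array","items":{"type":"array","items":{"type":"number"}}},"claw":{"type":"number"},"force":{"type":"number"}},"required":["increments"]}

```bash
ls; mkdir -p pics; python3 - <<'E'
from cell import env
import cv2
print(env.observe(), env.grasp_offset)
for n in ("scene","top"):
    im=env.get_image(n); cv2.imwrite(f"pics/{n}0.png",im[:,:,::-1]); print(n,env.camera_model(n))
E
```

```text
pics
{'t': 0.0, 'joint_pos': array([ 1.03096973e+00,  3.42696733e-01,  1.52499840e+00,  9.60055014e-07,
        1.27541098e+00, -1.46003536e-01]), 'qd': array([ 5.24276772e-05,  1.10672156e-03, -3.03785507e-04, -5.50110125e-04,
       -7.03443881e-04,  3.68761277e-04]), 'joint_torque': array([-1.39711851e-04, -4.33671141e+01, -2.46014410e+01,  1.45608378e-04,
        7.85249082e-03, -3.02977909e-06]), 'tool_pos': array([0.20122906, 0.48447531, 0.23064595]), 'tcp_rot': array([-6.14526397e-01, -3.08038214e+00,  2.23808369e-03]), 'contact_force': array([ 0.56172349,  0.15231322, -0.06065963]), 'ft_torque': array([-0.04604714, -0.01895848, -0.0578522 ]), 'grip_force': 0.0, 'width': 0.08536332278592303} -0.0187
scene {'fovy': 53.483082416012834, 'cx': 280.87335126697883, 'cy': 205.36840098218727, 'camera_from_world': array([[-0.66577573,  0.74607942,  0.01040084,  0.37078751],
       [ 0.53299978,  0.48529318, -0.69311021, -0.27217206],
       [-0.52216272, -0.45591231, -0.72075658,  1.2115908 ],
       [ 0.        ,  0.        ,  0.        ,  1.        ]])}
top {'fovy': 55.09588627100579, 'cx': 279.7661308424039, 'cy': 206.43076673813738, 'camera_from_world': array([[ 2.71851338e-02, -9.99630308e-01,  4.64767406e-04,
        -1.04307139e-02],
       [-9.89071656e-01, -2.69653816e-02, -1.44948705e-01,
         5.46807784e-01],
       [ 1.44907652e-01,  3.48076168e-03, -9.89439062e-01,
         7.50000474e-01],
       [ 0.00000000e+00,  0.00000000e+00,  0.00000000e+00,
         1.00000000e+00]])}
```

View pics/top0.png

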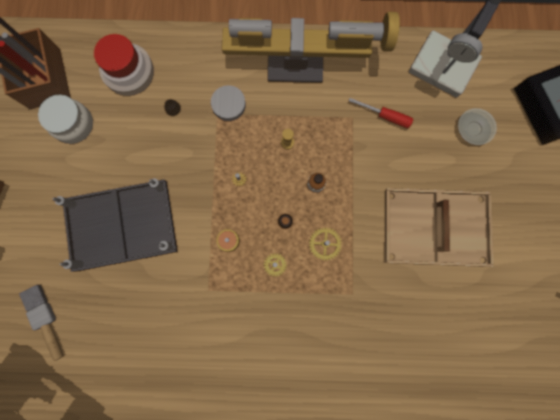

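View pics/scene0.png

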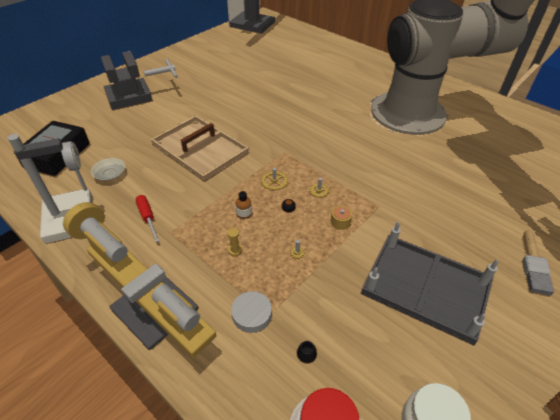

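```bash
cat > h.py <<'E'
import numpy as np, cv2
from scipy.spatial.transform import Rotation as R
from cell import env
def ray(name,uv,m=None):
    m=m or env.camera_model(name); f=210/np.tan(np.radians(m['fovy'])/2)
    d=np.array([(uv[0]-m['cx'])/f,(uv[1]-m['cy'])/f,1.])
    if name=='wrist':
        r=np.hypot(d[0],d[1]); d=np.array([d[0]/r*np.sin(r),d[1]/r*np.sin(r),np.cos(r)]) if r>1e-9 else d
    T=m['camera_from_world']; return -T[:3,:3].T@T[:3,3], T[:3,:3].T@d
def plane(name,uv,z,m=None):
    c,d=ray(name,uv,m); return (c+d*(z-c[2])/d[2])[:2]
def two(uv1,uv2):
    A=np.zeros((3,3));b=np.zeros(3)
    for n,uv in(('top',uv1),('scene',uv2)):
        c,d=ray(n,uv);d/=np.linalg.norm(d);P=np.eye(3)-np.outer(d,d);A+=P;b+=P@c
    return np.linalg.solve(A,b)
E
python3 - <<'E'
from h import *
np.set_printoptions(precision=4,suppress=True)
P={'small base':((238,179),.003),'pillar top':((288,133),.06),'barrel top':((227,239),.03),'bottle top':((319,178),.06),
'large':((326,244),.005),'mid':((275,265),.005),'cup':((285,221),.018)}
for k,(uv,z) in P.items(): print(k,plane('top',uv,z))
posts=[plane('top',u,.077) for u in((59,200),(154,183),(164,245),(66,264))]
print('posts',posts,np.mean(posts,0)); up=[plane('top',u,.02) for u in((387,190),(489,193),(490,265),(386,263))]
print('up',up,np.mean(up,0)); print('bar',plane('top',(439,201),.056),plane('top',(439,249),.056))
q=np.array(posts); print(np.linalg.norm(q-np.roll(q,-1,0),axis=1)); q=np.array(up); print(np.linalg.norm(q-np.roll(q,-1,0),axis=1))
im=cv2.imread('pics/top0.png')
a=cv2.resize(im[165:285,40:190],None,fx=4,fy=4,interpolation=cv2.INTER_CUBIC)
cv2.imwrite('pics/crop_lt.png',a)
E
```

```text
small base [0.6074 0.0928]
pillar top [ 0.6901 -0.0078]
barrel top [0.4809 0.1063]
bottle top [ 0.6015 -0.0699]
large [ 0.4778 -0.091 ]
mid [0.433  0.0109]
cup [ 0.5208 -0.0068]
posts [array([0.5423, 0.4179]), array([0.5796, 0.2425]), array([0.4638, 0.2156]), array([0.4244, 0.3924])] [0.5025 0.3171]
up [array([ 0.5893, -0.2115]), array([ 0.5888, -0.4177]), array([ 0.4445, -0.4127]), array([ 0.4428, -0.2079])] [ 0.5164 -0.3124]
bar [ 0.5634 -0.3018] [ 0.4713 -0.299 ]
[0.1794 0.1188 0.1812 0.1207]
[0.2061 0.1444 0.2048 0.1465]
```

View pics/crop_lt.png

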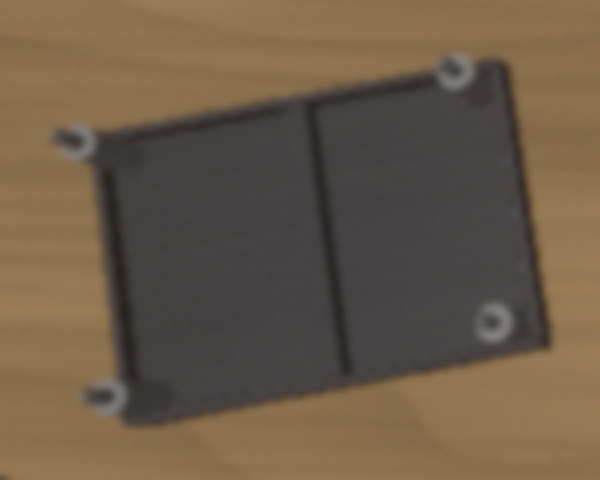

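{"api": "carry_out", "payload": {"increments": [[-0.673,-0.402,0,0,0,-0.263],[-0.673,-0.402,0,0,0,-0.263],[-0.673,-0.402,0,0,0,-0.263],[-0.673,-0.402,0,0,0,-0.263],[-0.673,-0.402,0,0,0,-0.263],[-0.673,-0.402,0,0,0,-0.263]]}}

```text
t: 0.85
tool_pos: [0.3414, 0.296, 0.2311]
tcp_rot: [-0.001, -3.141, -0.0]
contact_force: [-1.0, 0.3, 0.3]
width: 0.0857
grip_force: 0.0
```

```bash
python3 - <<'E'
from h import *
s=env.observe(); print(s['tool_pos'],s['tcp_rot'],R.from_rotvec(s['tcp_rot']).as_matrix(),s['joint_pos']); m=env.camera_model('wrist')
T=m['camera_from_world'];print(-T[:3,:3].T@T[:3,3]-s['tool_pos'], T[2,:3])
im=env.get_image('wrist');cv2.imwrite('pics/w1.png',im[:,:,::-1])
for u in((59,200.5),(154,182.75),(163.5,245.5),(67,264.25)): print(plane('top',u,.055))
E
```

```text
[0.3414368  0.29599649 0.23112267] [-7.20647370e-04 -3.14090186e+00 -2.93965087e-04] [[-9.99999656e-01  4.58943828e-04 -6.90658962e-04]
 [ 4.58814539e-04  9.99999877e-01  1.87343587e-04]
 [ 6.90744857e-04  1.87026638e-04 -9.99999744e-01]] [ 5.43979191e-01  2.08335140e-01  1.71154199e+00  5.50880683e-04
  1.22220958e+00 -1.02654655e+00]
[-0.08108335 -0.00054478  0.1430159 ] [ 3.13027727e-01  3.61085961e-04 -9.49743919e-01]
[0.54462153 0.43009643]
[0.58444019 0.24960154]
[0.46379505 0.222803  ]
[0.42370535 0.40206677]
```

View pics/w1.png

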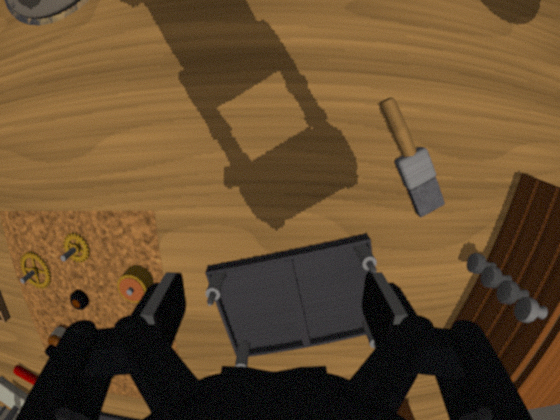

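{"api": "carry_out", "payload": {"increments": [[-0.467,-0.887,-0.1,0,0,0],[-0.467,-0.887,-0.1,0,0,0],[-0.467,-0.887,-0.1,0,0,0],[-0.467,-0.887,-0.1,0,0,0],[-0.467,-0.887,-0.1,0,0,0],[-0.467,-0.887,-0.1,0,0,0],[-0.467,-0.887,-0.1,0,0,0]]}}

```text
t: 1.78
tool_pos: [0.4814, 0.0316, 0.2609]
tcp_rot: [0.004, -3.141, -0.001]
contact_force: [0.0, 1.0, -0.0]
width: 0.085
grip_force: 0.0
```

```bash
python3 - <<'E'
from h import *
import pickle
s=env.observe(); print(s['tool_pos']); m=env.camera_model('wrist')
pickle.dump(m,open('m2.pkl','wb'))
im=env.get_image('wrist');cv2.imwrite('pics/w2.png',im[:,:,::-1])
E
```

```text
[0.48142906 0.03155842 0.26091157]
```

View pics/w2.png

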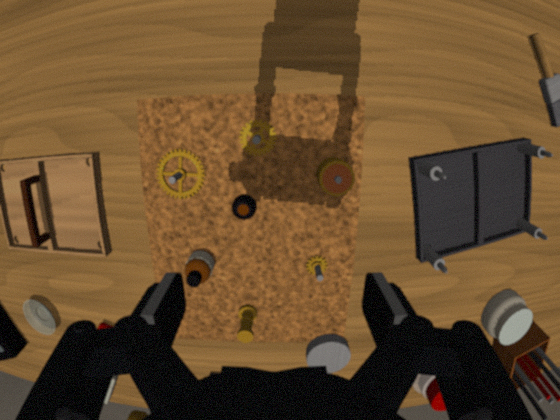

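```bash
python3 - <<'E'
from h import *
import pickle
m=pickle.load(open('m2.pkl','rb'))
for k,uv,z in (('large ring',(180,174),.005),('large shaft top',(172,181),.04),('barrel top',(337,177),.03),('barrel stub',(339,181),.038),('small ring',(317,264),.005),('small shaft top',(320,278),.04),('pillar head bottom',(246,336),.056),('mid',(257,137),.005),('bottle',(200,262),.02),('bottle cap',(194,277),.062)): print(k,plane('wrist',uv,z,m))
im=cv2.imread('pics/w2.png'); cs=[im[y-35:y+35,x-35:x+35] for x,y in((180,174),(337,178),(317,268),(246,325))]
cv2.imwrite('pics/c2.png',cv2.resize(np.vstack([np.hstack(cs[:2]),np.hstack(cs[2:])]),None,fx=4,fy=4,interpolation=cv2.INTER_CUBIC))
E
```

```text
large ring [ 0.47906928 -0.08852781]
large shaft top [ 0.48038767 -0.08865193]
barrel top [0.47820297 0.1067171 ]
barrel stub [0.4812732  0.10772438]
small ring [0.60566129 0.09171766]
small shaft top [0.60813662 0.09148157]
pillar head bottom [ 0.69153147 -0.0058589 ]
mid [0.43389419 0.01111642]
bottle [ 0.59596273 -0.06709931]
bottle cap [ 0.59554907 -0.06600394]
```

View pics/c2.png

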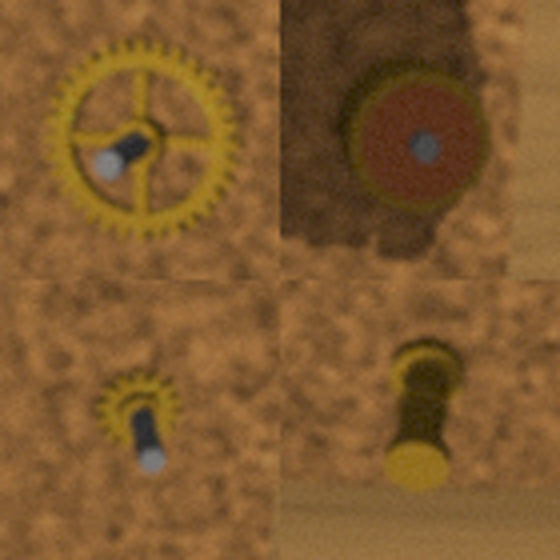

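{"api": "carry_out", "payload": {"increments": [[-0.003,0.25,0.1,0,0,0],[-0.003,0.252,0.25,0,0,0],[-0.003,0.252,0.45,0,0,0],[-0.003,0.252,0.65,0,0,0],[-0.003,0.252,0.8,0,0,0],[-0.003,0.252,0.85,0,0,0],[-0.003,0.252,0.85,0,0,0]]}}

```text
t: 2.7
tool_pos: [0.4824, 0.1066, 0.0064]
tcp_rot: [0.004, -3.141, -0.0]
contact_force: [0.8, 0.2, 0.3]
width: 0.0854
grip_force: 0.0
```

{"api": "carry_out", "payload": {"increments": [[0,0,0,0,0,0],[0,0,0,0,0,0],[0,0,0,0,0,0],[0,0,0,0,0,0],[0,0,0,0,0,0],[0,0,0,0,0,0]], "claw": 0, "force": 40}}

```text
t: 3.45
tool_pos: [0.4837, 0.1057, 0.0079]
tcp_rot: [-0.001, 3.139, 0.001]
contact_force: [-1.7, 0.8, 8.1]
width: 0.0414
grip_force: 39.6
```

```bash
python3 - <<'E'
from h import *
im=cv2.imread('pics/w2.png')
cv2.imwrite('pics/c3.png',cv2.resize(im[130:280,400:560],None,fx=4,fy=4,interpolation=cv2.INTER_CUBIC))
E
```

```text
(no output)
```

View pics/c3.png

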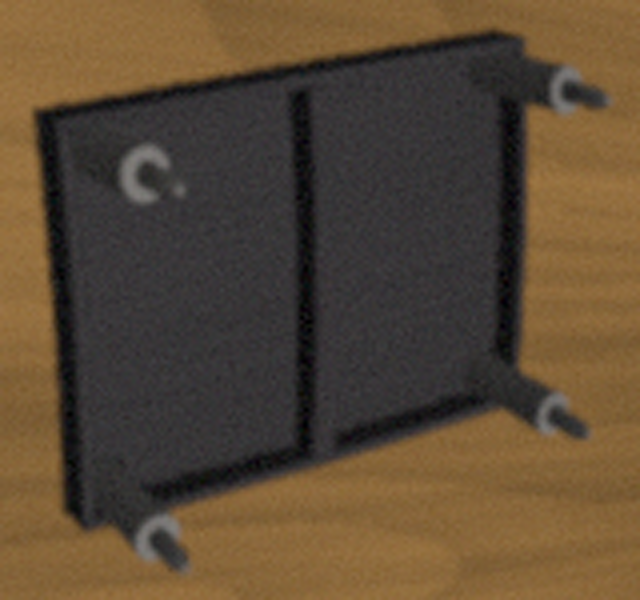

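{"api": "carry_out", "payload": {"increments": [[0,0,-0.1,0,0,0],[0,0,-0.25,0,0,0],[0,0,-0.4,0,0,0],[0,0,-0.4,0,0,0]]}}

```text
t: 3.95
tool_pos: [0.4849, 0.1057, 0.13]
tcp_rot: [-0.001, 3.133, 0.001]
contact_force: [0.4, -0.3, -1.2]
width: 0.0412
grip_force: 41.8
```

```bash
python3 - <<'E'
from h import *
import pickle
m=pickle.load(open('m2.pkl','rb'))
W=np.array([plane('wrist',u,.055,m) for u in((436.5,173.25),(541.5,152.75),(538,233),(439.25,264.25))])
T=np.array([plane('top',u,.055) for u in((163.5,245.5),(67,264.25),(59,200.5),(154,182.75))])
for q in(W,T):
    print(q.round(4),q.mean(0).round(4)); print(np.linalg.norm(q-np.roll(q,-1,0),axis=1))
    # order: x-low y-low, x-low y-high, x-high y-high, x-high y-low
    yv=(q[1]-q[0]+q[2]-q[3])/2; print(np.degrees(np.arctan2(-yv[0],yv[1])))
    xv=(q[3]-q[0]+q[2]-q[1])/2; print(np.degrees(np.arctan2(xv[1],xv[0])))
im=env.get_image('wrist');cv2.imwrite('pics/w3.png',im[:,:,::-1])
E
```

```text
[[0.465  0.2252]
 [0.4261 0.4049]
 [0.5463 0.4316]
 [0.5864 0.2515]] [0.5059 0.3283]
[0.18389536 0.12318837 0.1845025  0.12418518]
12.383795531166639
12.371578740752362
[[0.4638 0.2228]
 [0.4237 0.4021]
 [0.5446 0.4301]
 [0.5844 0.2496]] [0.5041 0.3261]
[0.18369182 0.12412246 0.18483487 0.12358565]
12.523040797391236
12.788005080319738
```

View pics/w3.png

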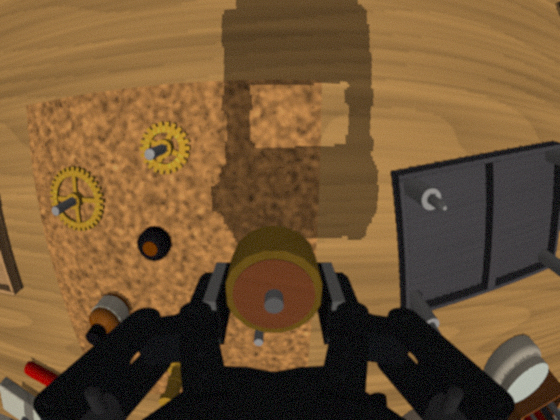

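{"api": "carry_out", "payload": {"increments": [[-0.03,0.2,0,0,0,-0.1],[-0.03,0.4,0,0,0,-0.145],[-0.03,0.6,0,0,0,-0.145],[-0.03,0.8,0,0,0,-0.145],[-0.03,0.907,0,0,0,-0.145],[-0.03,0.907,0,0,0,-0.145],[-0.03,0.907,0,0,0,-0.145]]}}

```text
t: 4.88
tool_pos: [0.4908, 0.3767, 0.1248]
tcp_rot: [0.342, -3.12, 0.003]
contact_force: [-0.2, -0.3, -1.3]
width: 0.0419
grip_force: 41.8
```

{"api": "carry_out", "payload": {"increments": [[0,0,0.15,0,0,0],[0,0,0.25,0,0,0],[0,0,0.32,0,0,0],[0,0,0.36,0,0,0],[0,0,0.375,0,0,0],[0,0,0.383,0,0,0],[0,0,0.383,0,0,0]]}}

```text
t: 5.75
tool_pos: [0.4921, 0.3772, 0.0139]
tcp_rot: [-0.341, 3.122, 0.0]
contact_force: [-4.2, -3.3, 8.7]
width: 0.0415
grip_force: 42.8
```

{"api": "carry_out", "payload": {"increments": [[0,0,0,0,0,0],[0,0,0,0,0,0],[0,0,0,0,0,0],[0,0,-0.1,0,0,0],[0,0,-0.25,0,0,0],[0,0,-0.45,0,0,0],[0,0,-0.6,0,0,0],[0,0,-0.6,0,0,0]], "claw": 0.66}}

```text
t: 6.75
tool_pos: [0.4933, 0.3788, 0.196]
tcp_rot: [-0.341, 3.115, 0.006]
contact_force: [-1.1, -0.3, -1.1]
width: 0.0564
grip_force: 0.0
```

```bash
python3 - <<'E'
from h import *
s=env.observe(); print(s['tool_pos'],R.from_rotvec(s['tcp_rot']).as_matrix().round(4))
im=env.get_image('wrist');cv2.imwrite('pics/w4.png',im[:,:,::-1])
E
```

```text
[0.49333947 0.37884759 0.19596364] [[-0.9762 -0.2166  0.0076]
 [-0.2166  0.9763  0.0045]
 [-0.0084  0.0028 -1.    ]]
```

View pics/w4.png

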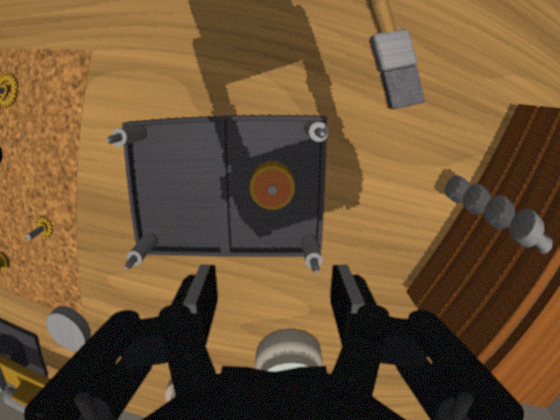

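{"api": "carry_out", "payload": {"increments": [[0.2,-0.75,0,0,0,0],[0.2,-0.75,0,0,0,0],[0.2,-0.75,0,0,0,0],[0.2,-0.75,0,0,0,0],[0.2,-0.75,0,0,0,0]]}}

```text
t: 7.42
tool_pos: [0.4807, 0.1422, 0.1898]
tcp_rot: [0.335, -3.12, 0.001]
contact_force: [0.8, -0.0, -0.4]
width: 0.0565
grip_force: 0.0
```

{"api": "carry_out", "payload": {"increments": [[0.183,-0.759,0.1,0,0,0],[0.183,-0.759,0.2,0,0,0],[0.183,-0.759,0.3,0,0,0],[0.183,-0.759,0.3,0,0,0],[0.183,-0.759,0.3,0,0,0],[0.183,-0.759,0.3,0,0,0]], "claw": 0.5}}

```text
t: 8.18
tool_pos: [0.4771, -0.0884, 0.1006]
tcp_rot: [0.341, -3.121, -0.002]
contact_force: [0.2, 1.0, -1.0]
width: 0.0427
grip_force: 0.0
```

```bash
cat > go.py <<'E'
import sys
from h import *
# go.py x y z : scaled tool-frame shift from measured pose
s=env.observe(); M=R.from_rotvec(s['tcp_rot']).as_matrix()
t=np.array([float(a) for a in sys.argv[1:4]])
print(s['tool_pos'].round(4),M[:2,1].round(4),'shift',(M.T@(t-s['tool_pos'])/.3).round(3),'level turn',(R.from_matrix(M).inv()*R.from_euler('zx',[np.arctan2(-M[0,1],M[1,1]),np.pi])).as_rotvec().round(4)/1.5)
E
python3 go.py .479 -.0885 .014
```

```text
[ 0.4771 -0.0884  0.1006] [-0.2161  0.9764] shift [-0.006 -0.002  0.289] level turn [ 1.66666667e-03  1.13333333e-03 -1.80400000e+00]
```

{"api": "carry_out", "payload": {"increments": [[-0.006,0,0.12,0,0,0],[-0.006,0,0.22,0,0,0],[-0.006,0,0.282,0,0,0],[-0.006,0,0.282,0,0,0]]}}

```text
t: 8.68
tool_pos: [0.4788, -0.0868, 0.0163]
tcp_rot: [0.346, -3.121, -0.002]
contact_force: [0.1, 0.2, 0.1]
width: 0.0428
grip_force: 0.0
```

{"api": "carry_out", "payload": {"increments": [[0,0,0,0,0,0],[0,0,0,0,0,0],[0,0,0,0,0,0],[0,0,0,0,0,0],[0,0,0,0,0,0]], "claw": 0}}

```text
t: 9.3
tool_pos: [0.48, -0.0886, 0.0179]
tcp_rot: [-0.341, 3.121, -0.0]
contact_force: [0.4, 3.6, 6.6]
width: 0.0074
grip_force: 39.4
```

{"api": "carry_out", "payload": {"increments": [[0,0,-0.1,0,0,0],[0,0,-0.25,0,0,0],[0,0,-0.4,0,0,0],[0,0,-0.4,0,0,0]]}}

```text
t: 9.8
tool_pos: [0.4811, -0.0895, 0.1403]
tcp_rot: [-0.341, 3.116, -0.005]
contact_force: [-0.4, 0.1, -1.4]
width: 0.0074
grip_force: 39.1
```

```bash
python3 go.py .516 .276 .13;python3 - <<'E'
from h import *
im=env.get_image('wrist');cv2.imwrite('pics/w5.png',im[:,:,::-1])
E
```

```text
[ 0.4811 -0.0895  0.1403] [-0.2163  0.9763] shift [-0.377  1.165  0.032] level turn [-0.00693333 -0.0024     -1.80366667]
```

View pics/w5.png

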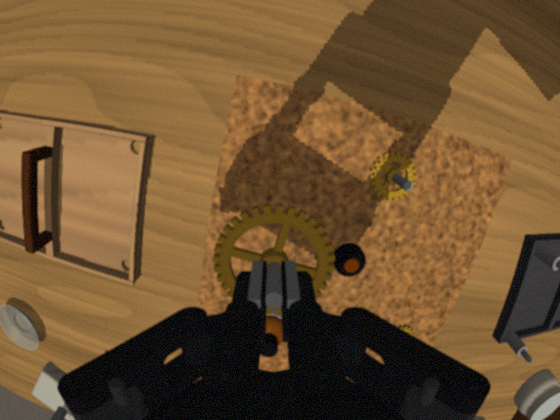

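{"api": "carry_out", "payload": {"increments": [[-0.07,0.19,0,0,0,0],[-0.13,0.4,0,0,0,0],[-0.19,0.585,0,0,0,0],[-0.19,0.585,0,0,0,0]]}}

```text
t: 10.35
tool_pos: [0.4955, 0.0988, 0.1352]
tcp_rot: [0.351, -3.119, -0.002]
contact_force: [-0.4, 0.4, -0.3]
width: 0.0071
grip_force: 39.2
```

{"api": "carry_out", "payload": {"increments": [[-0.07,0.19,0,0,0,0],[-0.13,0.4,0,0,0,0],[-0.187,0.58,0,0,0,0],[-0.187,0.58,0,0,0,0],[-0.187,0.58,0,0,0,0]]}}

```text
t: 10.98
tool_pos: [0.5133, 0.2759, 0.1353]
tcp_rot: [0.342, -3.12, 0.002]
contact_force: [-0.2, 0.3, -0.5]
width: 0.0074
grip_force: 39.3
```

```bash
python3 go.py .516 .276 .024
```

```text
[0.5133 0.2759 0.1353] [-0.2164  0.9763] shift [-0.01  -0.001  0.371] level turn [ 2.40000000e-03 -1.40000000e-03 -1.80353333e+00]
```

{"api": "carry_out", "payload": {"increments": [[-0.01,0,0.15,0,0,0],[-0.01,0,0.25,0,0,0],[-0.01,0,0.31,0,0,0],[-0.01,0,0.35,0,0,0],[-0.01,0,0.365,0,0,0],[-0.01,0,0.372,0,0,0],[-0.01,0,0.372,0,0,0]]}}

```text
t: 11.85
tool_pos: [0.5171, 0.2777, 0.0258]
tcp_rot: [-0.342, 3.122, 0.0]
contact_force: [-0.1, 0.1, -0.5]
width: 0.007
grip_force: 39.3
```

{"api": "carry_out", "payload": {"increments": [[0,0,0,0,0,0],[0,0,0,0,0,0],[0,0,0,0,0,0],[0,0,-0.1,0,0,0],[0,0,-0.25,0,0,0],[0,0,-0.45,0,0,0],[0,0,-0.55,0,0,0],[0,0,-0.55,0,0,0]], "claw": 0.35}}

```text
t: 12.85
tool_pos: [0.5181, 0.2782, 0.1932]
tcp_rot: [-0.342, 3.117, 0.002]
contact_force: [0.2, -0.4, -0.5]
width: 0.03
grip_force: 0.0
```

```bash
python3 go.py .49 -.31 .25
```

```text
[0.5181 0.2782 0.1932] [-0.2166  0.9763] shift [ 0.515 -1.894 -0.194] level turn [-0.00526667  0.00206667 -1.8032    ]
```

{"api": "carry_out", "payload": {"increments": [[0.17,-0.63,-0.1,0,0,0],[0.17,-0.63,-0.1,0,0,0],[0.17,-0.63,-0.1,0,0,0],[0.17,-0.63,-0.1,0,0,0]]}}

```text
t: 13.35
tool_pos: [0.5074, 0.0789, 0.2195]
tcp_rot: [0.335, -3.122, 0.001]
contact_force: [-0.2, 0.0, 0.5]
width: 0.0299
grip_force: 0.0
```

{"api": "carry_out", "payload": {"increments": [[0.17,-0.63,-0.05,0,0,0],[0.17,-0.63,-0.1,0,0,0],[0.17,-0.63,-0.1,0,0,0],[0.17,-0.63,-0.1,0,0,0]]}}

```text
t: 13.85
tool_pos: [0.499, -0.1161, 0.2495]
tcp_rot: [0.336, -3.123, -0.0]
contact_force: [-0.2, 0.8, -0.1]
width: 0.0299
grip_force: 0.0
```

{"api": "carry_out", "payload": {"increments": [[0.17,-0.63,0,0,0,0.1],[0.17,-0.63,0,0,0,0.145],[0.17,-0.63,0,0,0,0.145],[0.17,-0.63,0,0,0,0.145],[0.17,-0.63,0,0,0,0.145],[0.17,-0.63,0,0,0,0.145]], "claw": 0.7}}

```text
t: 14.6
tool_pos: [0.4907, -0.3069, 0.2499]
tcp_rot: [0.005, -3.141, -0.002]
contact_force: [-0.3, 0.7, 0.2]
width: 0.0598
grip_force: 0.0
```

```bash
python3 - <<'E'
from h import *
import pickle
s=env.observe(); print(s['tool_pos'],R.from_rotvec(s['tcp_rot']).as_matrix().round(4)); m=env.camera_model('wrist')
pickle.dump(m,open('m6.pkl','wb'))
im=env.get_image('wrist');cv2.imwrite('pics/w6.png',im[:,:,::-1])
E
```

```text
[ 0.49071041 -0.30691477  0.24986292] [[-1.0e+00 -2.9e-03 -4.0e-04]
 [-2.9e-03  1.0e+00  1.2e-03]
 [ 4.0e-04  1.2e-03 -1.0e+00]]
```

View pics/w6.png

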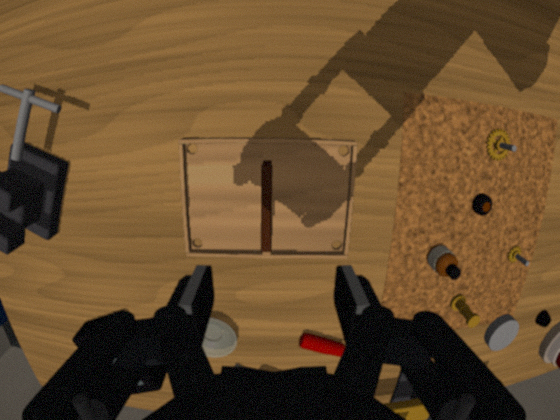

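```bash
python3 - <<'E'
from h import *
import pickle
m=pickle.load(open('m6.pkl','rb')); im=cv2.imread('pics/w6.png')
g=im[140:275,240:295].max(2); mask=np.uint8(g<75)*255
n,l,st,ce=cv2.connectedComponentsWithStats(mask)
for i in range(1,n):
    if st[i,4]>150: print(st[i]+[240,140,0,0,0],ce[i]+[240,140])
for r in range(155,258,6):
    row=im[r,255:280].max(1); print(r,255+np.where(row<85)[0][[0,-1]] if (row<85).any() else None,end=' ')
print()
for k,u in(('b1',(267,161)),('b2',(266.5,251))): print(k,plane('wrist',u,.056,m))
c=[plane('wrist',u,.02,m) for u in((183,138),(354,137),(347,255),(188,257))]; print('rim',np.round(c,4),np.mean(c,0))
h=[plane('wrist',u,.006,m) for u in((193,148),(345,150),(339,244),(195.5,243))]; print('holes',np.round(h,4),np.mean(h,0))
E
```

```text
[ 240  160   55   94 1051] [266.77830637 208.67078972]
155 [255 260] 161 [261 272] 167 [261 272] 173 [261 272] 179 [261 272] 185 [261 272] 191 [262 272] 197 [261 279] 203 [262 272] 209 [262 271] 215 [262 271] 221 [262 271] 227 [261 271] 233 [261 271] 239 [261 270] 245 [261 270] 251 [255 279] 257 None 
b1 [ 0.46337374 -0.31397061]
b2 [ 0.56616687 -0.31491166]
rim [[ 0.4403 -0.413 ]
 [ 0.4391 -0.2135]
 [ 0.5894 -0.2119]
 [ 0.593  -0.4182]] [ 0.51543807 -0.31413855]
holes [[ 0.4542 -0.4048]
 [ 0.4566 -0.2206]
 [ 0.5798 -0.2206]
 [ 0.5789 -0.4099]] [ 0.51737257 -0.31395634]
```

{"api": "carry_out", "payload": {"increments": [[-0.084,-0.025,0.1,0,0,0.01],[-0.084,-0.025,0.25,0,0,0.01],[-0.084,-0.025,0.45,0,0,0.01],[-0.084,-0.025,0.6,0,0,0.01],[-0.084,-0.025,0.7,0,0,0.01],[-0.084,-0.025,0.727,0,0,0.01],[-0.084,-0.025,0.727,0,0,0.01]]}}

```text
t: 15.52
tool_pos: [0.516, -0.316, 0.0327]
tcp_rot: [0.021, 3.141, -0.0]
contact_force: [0.0, 0.4, -0.7]
width: 0.0597
grip_force: 0.0
```

{"api": "carry_out", "payload": {"increments": [[0,0,0,0,0,0],[0,0,0,0,0,0],[0,0,0,0,0,0],[0,0,0,0,0,0],[0,0,0,0,0,0],[0,0,0,0,0,0],[0,0,0,0,0,0]], "claw": 0, "force": 80}}

```text
t: 16.4
tool_pos: [0.5159, -0.3169, 0.0333]
tcp_rot: [0.023, 3.14, -0.001]
contact_force: [-0.7, 2.4, 6.4]
width: 0.0103
grip_force: 79.1
```

{"api": "carry_out", "payload": {"increments": [[0,0,-0.1,0,0,0],[0,0,-0.25,0,0,0],[0,0,-0.4,0,0,0],[0,0,-0.5,0,0,0],[0,0,-0.5,0,0,0],[0,0,-0.5,0,0,0]]}}

```text
t: 17.15
tool_pos: [0.5146, -0.316, 0.1802]
tcp_rot: [-0.023, -3.139, -0.003]
contact_force: [0.6, -0.1, -2.5]
width: 0.0105
grip_force: 78.5
```

```bash
python3 - <<'E'
from h import *
import pickle
s=env.observe(); print(s['tool_pos'],R.from_rotvec(s['tcp_rot']).as_matrix().round(4)); m=env.camera_model('wrist')
pickle.dump(m,open('m7.pkl','wb'))
im=env.get_image('wrist');cv2.imwrite('pics/w7.png',im[:,:,::-1])
E
```

```text
[ 0.51459642 -0.31597466  0.18023404] [[-0.9999  0.0144 -0.0023]
 [ 0.0144  0.9999  0.0019]
 [ 0.0023  0.0019 -1.    ]]
```

View pics/w7.png

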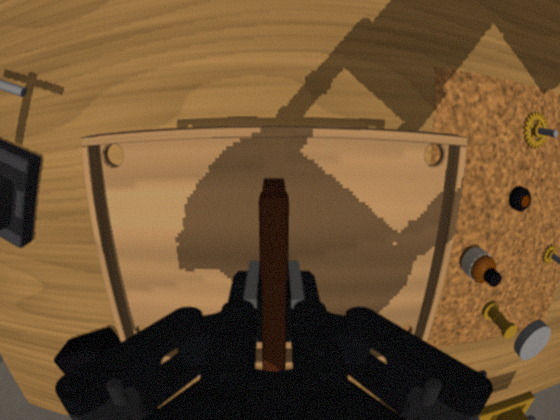

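```bash
python3 - <<'E'
from h import *
import pickle
m=pickle.load(open('m7.pkl','rb')); s=env.observe(); M=R.from_rotvec(s['tcp_rot']).as_matrix()
for nm,us,z in(('holes',((115,154),(434,153)),.153),('rim corners',((82,137),(466,138)),.167),('bar ends',((274,182),(273,365)),.203)):
  for u in us:
    p=np.r_[plane('wrist',u,z,m),z]; print(nm,p.round(4),'tool',(M.T@(p-s['tool_pos'])).round(4))
im=cv2.imread('pics/w7.png');
cv2.imwrite('pics/c7.png',np.hstack([cv2.resize(im[120:190,a:a+70],None,fx=5,fy=5,interpolation=cv2.INTER_CUBIC) for a in(80,400)]))
E
python3 go.py .505 .327 .18
```

```text
holes [ 0.4528 -0.4057  0.153 ] tool [ 0.0603 -0.0908  0.0268]
holes [ 0.4549 -0.2239  0.153 ] tool [0.0608 0.0911 0.0272]
rim corners [ 0.4403 -0.4184  0.167 ] tool [ 0.0727 -0.1036  0.0128]
rim corners [ 0.4439 -0.2113  0.167 ] tool [0.072  0.1035 0.0133]
bar ends [ 0.4608 -0.3156  0.203 ] tool [ 0.0537 -0.0004 -0.023 ]
bar ends [ 0.5537 -0.3174  0.203 ] tool [-0.0392 -0.0009 -0.0233]
[ 0.5145 -0.3159  0.1798] [0.0144 0.9999] shift [0.062 2.142 0.005] level turn [-0.00313333 -0.0026      2.0752    ]
```

View pics/c7.png

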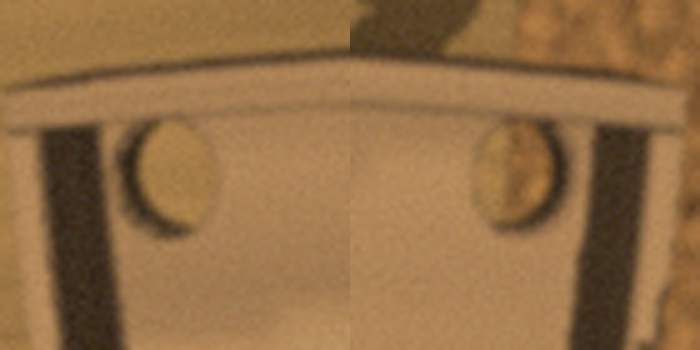

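{"api": "carry_out", "payload": {"increments": [[0.02,0.15,-0.03,0,0,0],[0.02,0.35,-0.05,0,0,0],[0.02,0.55,-0.05,0,0,0],[0.02,0.714,-0.05,0,0,0],[0.02,0.714,-0.05,0,0,0]]}}

```text
t: 17.82
tool_pos: [0.5115, -0.0988, 0.1956]
tcp_rot: [-0.015, -3.138, -0.003]
contact_force: [0.6, -0.7, -2.4]
width: 0.0104
grip_force: 78.8
```

{"api": "carry_out", "payload": {"increments": [[0.02,0.15,0,0,0,0],[0.02,0.35,0,0,0,0],[0.02,0.55,0,0,0,0],[0.02,0.714,0,0,0,0],[0.02,0.714,0,0,0,0]]}}

```text
t: 18.45
tool_pos: [0.5091, 0.1141, 0.1957]
tcp_rot: [-0.016, -3.139, -0.0]
contact_force: [0.5, -0.2, -2.6]
width: 0.0105
grip_force: 79.0
```

{"api": "carry_out", "payload": {"increments": [[0.02,0.15,0,0,0,-0.05],[0.02,0.35,0,0,0,-0.1],[0.02,0.55,0,0,0,-0.1545],[0.02,0.714,0,0,0,-0.1545],[0.02,0.714,0,0,0,-0.1545],[0.02,0.714,0,0,0,-0.1545]]}}

```text
t: 19.2
tool_pos: [0.507, 0.3245, 0.196]
tcp_rot: [0.339, -3.121, 0.002]
contact_force: [0.4, -0.3, -1.6]
width: 0.0107
grip_force: 79.2
```

```bash
python3 go.py .504 .3268 .12
```

```text
[0.507  0.3245 0.196 ] [-0.2148  0.9767] shift [0.008 0.01  0.253] level turn [ 1.46666667e-03 -1.60000000e-03 -1.80580000e+00]
```

{"api": "carry_out", "payload": {"increments": [[0.008,0.01,0.1,0,0,0],[0.008,0.01,0.2,0,0,0],[0.008,0.01,0.25,0,0,0],[0.008,0.01,0.27,0,0,0],[0.008,0.01,0.27,0,0,0],[0.008,0.01,0.27,0,0,0]]}}

```text
t: 19.95
tool_pos: [0.5043, 0.3288, 0.1172]
tcp_rot: [-0.34, 3.121, 0.001]
contact_force: [-0.0, 0.6, -2.6]
width: 0.0101
grip_force: 79.2
```

```bash
python3 - <<'E'
from h import *
import pickle
s=env.observe(); m=env.camera_model('wrist'); print(s['tool_pos'],s['contact_force'])
pickle.dump((m,s['tool_pos'],s['tcp_rot']),open('m8.pkl','wb'))
im=env.get_image('wrist')[:,:,::-1];cv2.imwrite('pics/w8.png',im)
t=env.get_image('top')[:,:,::-1];cv2.imwrite('pics/t8.png',t)
sc=env.get_image('scene')[:,:,::-1];cv2.imwrite('pics/s8.png',sc)
a=[cv2.resize(im[120:190,x:x+80],None,fx=5,fy=5,interpolation=cv2.INTER_CUBIC) for x in(75,395)]
b=[cv2.resize(sc[220:290,345:425],None,fx=5,fy=5,interpolation=cv2.INTER_CUBIC),cv2.resize(t[165:275,50:176],(400,350),interpolation=cv2.INTER_CUBIC)]
b=[cv2.resize(x,(400,250)) for x in (sc[200:340,345:510],t[165:275,50:176])]
cv2.imwrite('pics/c8.png',np.vstack([np.hstack(a),np.hstack(b)]))
E
```

```text
[0.50428138 0.32881267 0.11723306] [-0.00506302  0.56376576 -2.61859409]
```

View pics/c8.png

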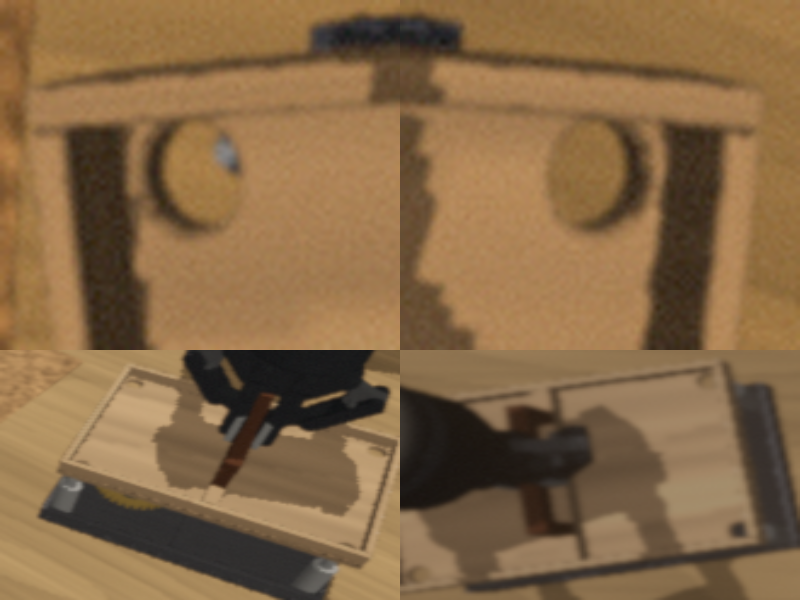

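```bash
python3 - <<'E'
from h import *
import pickle
m,p,r=pickle.load(open('m8.pkl','rb')); M=R.from_rotvec(r).as_matrix(); im=cv2.imread('pics/w8.png').astype(int)
sub=im[140:172,98:128]; b=(sub[:,:,0]-sub[:,:,2])>-12
ys,xs=np.where(b&(sub[:,:,0]>60)); print(list(zip(xs+98,ys+140)))
tool=lambda u,z:(M.T@(np.r_[plane('wrist',u,z,m),z]-p)).round(4)
print('hole',tool((114,155),.0899),tool((434.2,155),.0899))
for u in((120,150),(121.5,151.5),(123,152)): print(u,tool(u,.077),plane('wrist',u,.077,m))
e=lambda q:q
# expected pins (tool frame) from estimated tray pose
c=np.array([.505,.327]);a=.2173
for sx,sy in((-1,-1),(-1,1)):
    w=c+np.array([[np.cos(a),-np.sin(a)],[np.sin(a),np.cos(a)]])@[sx*.062,sy*.092]; print('est pin',w,(M.T@(np.r_[w,.077]-p)).round(4))
E
python3 go.py .503 .3268 .112
```

```text
[(np.int64(119), np.int64(149)), (np.int64(119), np.int64(150)), (np.int64(120), np.int64(150)), (np.int64(119), np.int64(151)), (np.int64(120), np.int64(151)), (np.int64(121), np.int64(151)), (np.int64(120), np.int64(152)), (np.int64(121), np.int64(152))]
hole [ 0.06   -0.0912  0.0272] [0.06   0.0914 0.0273]
(120, 150) [ 0.0613 -0.0936  0.0401] [0.46469827 0.22428406]
(121.5, 151.5) [ 0.0603 -0.0926  0.0401] [0.46545094 0.22543728]
(123, 152) [ 0.0599 -0.0916  0.0401] [0.46558983 0.22651113]
est pin [0.46429269 0.22379673] [ 0.0618 -0.0939  0.0401]
est pin [0.42462341 0.40346962] [0.0618 0.0901 0.0401]
[0.5039 0.3289 0.1169] [-0.2159  0.9764] shift [ 0.004 -0.006  0.016] level turn [-1.20000000e-03  6.00000000e-04 -1.80426667e+00]
```

{"api": "carry_out", "payload": {"increments": [[0.003,-0.006,0,0,0,0],[0.003,-0.006,0.01,0,0,0],[0.003,-0.006,0.02,0,0,0],[0.003,-0.006,0.03,0,0,0],[0.003,-0.006,0.04,0,0,0],[0.003,-0.006,0.045,0,0,0],[0.003,-0.006,0.045,0,0,0]]}}

```text
t: 20.98
tool_pos: [0.503, 0.3267, 0.1024]
tcp_rot: [0.341, -3.123, 0.0]
contact_force: [-0.1, 0.3, -2.6]
width: 0.0106
grip_force: 79.2
```

{"api": "carry_out", "payload": {"increments": [[0,0,0.01,0,0,0],[0,0,0.02,0,0,0],[0,0,0.03,0,0,0],[0,0,0.037,0,0,0],[0,0,0.042,0,0,0],[0,0,0.042,0,0,0]]}}

```text
t: 21.72
tool_pos: [0.503, 0.3267, 0.0899]
tcp_rot: [0.341, -3.123, 0.0]
contact_force: [-0.3, -0.6, -1.9]
width: 0.0102
grip_force: 79.2
```

{"api": "carry_out", "payload": {"increments": [[0,0,0.003,0,0,0],[0,0,0.006,0,0,0],[0,0,0.009,0,0,0],[0,0,0.009,0,0,0]]}}

```text
t: 22.22
tool_pos: [0.5031, 0.3267, 0.0883]
tcp_rot: [-0.341, 3.122, 0.0]
contact_force: [-2.3, -0.7, 4.4]
width: 0.0106
grip_force: 80.3
```

{"api": "carry_out", "payload": {"increments": [[0,0,0,0,0,0],[0,0,0,0,0,0],[0,0,0,0,0,0],[0,0,0,0,0,0],[0,0,-0.1,0,0,0],[0,0,-0.25,0,0,0],[0,0,-0.4,0,0,0],[0,0,-0.4,0,0,0]], "claw": 0.4}}

```text
t: 23.22
tool_pos: [0.5048, 0.3276, 0.2115]
tcp_rot: [-0.34, 3.115, 0.004]
contact_force: [-0.3, -0.1, -1.3]
width: 0.0341
grip_force: 0.0
```

```bash
python3 go.py .607 .0915 .1; python3 - <<'E'
from h import *
import pickle
m=env.camera_model('wrist'); s=env.observe(); im=env.get_image('wrist')[:,:,::-1];cv2.imwrite('pics/w9.png',im)
pickle.dump((m,s['tool_pos'],s['tcp_rot']),open('m9.pkl','wb'))
# expected pin-tip pixels: check grey/steel blobs near them
T=m['camera_from_world'];f=210/np.tan(np.radians(m['fovy'])/2)
c=np.array([.5042,.3265]);a=.217;Q=np.array([[np.cos(a),-np.sin(a)],[np.sin(a),np.cos(a)]])
for sx in(-1,1):
  for sy in(-1,1):
    w=np.r_[c+Q@[sx*.062,sy*.092],.077]; d=T[:3,:3]@w+T[:3,3]; th=np.arctan2(np.hypot(d[0],d[1]),d[2]); ph=np.arctan2(d[1],d[0])
    u=m['cx']+f*th*np.cos(ph);v=m['cy']+f*th*np.sin(ph)
    x0,y0=int(u)-15,int(v)-15; sub=im[max(y0,0):y0+30,max(x0,0):x0+30].astype(int)
    b=(sub[:,:,0]-sub[:,:,2])>-15; b&=sub[:,:,0]>60; ys,xs=np.where(b)
    print((sx,sy),(round(u),round(v)),b.sum(),(xs.mean()+x0,ys.mean()+y0) if b.any() else None)
E
```

```text
[0.5048 0.3276 0.2115] [-0.2159  0.9764] shift [-0.16  -0.843  0.371] level turn [-0.00686667  0.0034     -1.80426667]
(-1, -1) (167, 133) 62 (np.float64(171.8709677419355), np.float64(131.41935483870967))
(-1, 1) (378, 132) 75 (np.float64(372.97333333333336), np.float64(131.37333333333333))
(1, -1) (179, 261) 38 (np.float64(181.5263157894737), np.float64(256.89473684210526))
(1, 1) (366, 261) 42 (np.float64(364.14285714285717), np.float64(256.6190476190476))
```

{"api": "carry_out", "payload": {"increments": [[-0.04,-0.2,0,0,0,0],[-0.08,-0.4,0,0,0,0],[-0.12,-0.6,0.05,0,0,0],[-0.16,-0.8,0.2,0,0,0],[-0.16,-0.843,0.37,0,0,0],[-0.16,-0.843,0.37,0,0,0],[-0.16,-0.843,0.37,0,0,0]]}}

```text
t: 24.15
tool_pos: [0.6046, 0.0908, 0.0967]
tcp_rot: [0.341, -3.123, -0.001]
contact_force: [0.1, -0.4, 0.3]
width: 0.0339
grip_force: 0.0
```

```bash
python3 go.py .607 .0915 .016
```

```text
[0.6046 0.0908 0.0967] [-0.216   0.9764] shift [-0.008  0.     0.269] level turn [ 2.00000000e-04  4.00000000e-04 -1.80413333e+00]
```

{"api": "carry_out", "payload": {"increments": [[-0.006,0,0.12,0,0,0],[-0.006,0,0.22,0,0,0],[-0.006,0,0.265,0,0,0],[-0.006,0,0.265,0,0,0]]}}

```text
t: 24.65
tool_pos: [0.6066, 0.0914, 0.0176]
tcp_rot: [-0.343, 3.122, 0.0]
contact_force: [0.1, -0.1, 0.7]
width: 0.0342
grip_force: 0.0
```

{"api": "carry_out", "payload": {"increments": [[0,0,0,0,0,0],[0,0,0,0,0,0],[0,0,0,0,0,0],[0,0,0,0,0,0],[0,0,0,0,0,0]], "claw": 0, "force": 40}}

```text
t: 25.28
tool_pos: [0.6073, 0.0908, 0.0184]
tcp_rot: [-0.34, 3.12, 0.0]
contact_force: [-0.1, 1.6, 7.3]
width: 0.0071
grip_force: 39.2
```

{"api": "carry_out", "payload": {"increments": [[0,0,-0.1,0,0,0],[0,0,-0.25,0,0,0],[0,0,-0.45,0,0,0],[0,0,-0.6,0,0,0],[0,0,-0.6,0,0,0]]}}

```text
t: 25.9
tool_pos: [0.6083, 0.0904, 0.2017]
tcp_rot: [-0.34, 3.114, -0.001]
contact_force: [0.2, 0.6, -0.8]
width: 0.007
grip_force: 39.0
```

```bash
python3 go.py .493 .3775 .2
```

```text
[0.6083 0.0904 0.2017] [-0.2156  0.9765] shift [0.169 1.017 0.002] level turn [-8.46666667e-03  2.00000000e-04 -1.80466667e+00]
```

{"api": "carry_out", "payload": {"increments": [[0.04,0.2,0,0,0,0],[0.08,0.4,0,0,0,0],[0.12,0.6,0,0,0,0],[0.16,0.8,0,0,0,0],[0.169,0.95,0,0,0,0],[0.169,1.0,0,0,0,0],[0.169,1.0,0,0,0,0],[0.169,1.0,0,0,0,0]]}}

```text
t: 26.9
tool_pos: [0.4926, 0.371, 0.1964]
tcp_rot: [0.339, -3.123, 0.001]
contact_force: [0.0, -0.1, -0.5]
width: 0.0075
grip_force: 39.1
```

```bash
python3 go.py .493 .3775 .0795
```

```text
[0.4926 0.371  0.1964] [-0.2143  0.9768] shift [-0.006  0.021  0.39 ] level turn [ 5.33333333e-04 -8.00000000e-04 -1.80640000e+00]
```

{"api": "carry_out", "payload": {"increments": [[0,0.021,0.15,0,0,0],[0,0.021,0.27,0,0,0],[0,0.021,0.34,0,0,0],[0,0.021,0.37,0,0,0],[0,0.021,0.385,0,0,0],[0,0.021,0.39,0,0,0],[0,0.021,0.39,0,0,0]]}}

```text
t: 27.78
tool_pos: [0.4911, 0.3788, 0.0806]
tcp_rot: [-0.341, 3.122, 0.001]
contact_force: [0.1, 0.2, 1.0]
width: 0.007
grip_force: 39.1
```

{"api": "carry_out", "payload": {"increments": [[0,0,0.003,0,0,0],[0,0,0.003,0,0,0]]}}

```text
t: 28.02
tool_pos: [0.491, 0.3789, 0.0795]
tcp_rot: [-0.341, 3.122, 0.001]
contact_force: [-0.9, -0.9, 2.3]
width: 0.0072
grip_force: 39.3
```

{"api": "carry_out", "payload": {"increments": [[0,0,0,0,0,0],[0,0,0,0,0,0],[0,0,0,0,0,0],[0,0,-0.1,0,0,0],[0,0,-0.25,0,0,0],[0,0,-0.4,0,0,0],[0,0,-0.4,0,0,0]], "claw": 0.35}}

```text
t: 28.9
tool_pos: [0.4924, 0.3797, 0.2033]
tcp_rot: [-0.34, 3.115, 0.006]
contact_force: [-0.3, 0.3, -0.2]
width: 0.0299
grip_force: 0.0
```

```bash
python3 - <<'E'
from h import *
import pickle
m=pickle.load(open('m2.pkl','rb')); print(plane('wrist',(245.25,336.3),.06,m))
t=cv2.imread('pics/top0.png'); sub=cv2.cvtColor(t,cv2.COLOR_BGR2HSV)[120:155,275:300]
b=cv2.inRange(sub,(20,120,60),(35,255,255)); ys,xs=np.where(b); print(xs.min()+275,xs.max()+275,ys.min()+120,ys.max()+120,plane('top',(288.5,133),.06))
E
python3 go.py .69 -.0065 .16
```

```text
[ 0.68875489 -0.00648046]
283 292 130 147 [ 0.69009489 -0.00879755]
[0.4924 0.3797 0.2033] [-0.2158  0.9764] shift [-0.364 -1.4    0.143] level turn [-0.00666667  0.004      -1.80433333]
```

{"api": "carry_out", "payload": {"increments": [[-0.05,-0.2,0,0,0,0],[-0.1,-0.4,0,0,0,0],[-0.18,-0.7,0,0,0,0],[-0.18,-0.7,0,0,0,0],[-0.18,-0.7,0,0,0,0]]}}

```text
t: 29.52
tool_pos: [0.5893, 0.1828, 0.1976]
tcp_rot: [0.335, -3.122, 0.0]
contact_force: [-0.5, 1.1, 0.4]
width: 0.0299
grip_force: 0.0
```

{"api": "carry_out", "payload": {"increments": [[-0.05,-0.2,0,0,0,0],[-0.1,-0.4,0,0,0,0],[-0.18,-0.6,0.1,0,0,0],[-0.18,-0.7,0.2,0,0,0],[-0.18,-0.7,0.2,0,0,0]], "claw": 0.6}}

```text
t: 30.15
tool_pos: [0.685, -0.0096, 0.1341]
tcp_rot: [0.336, -3.116, -0.003]
contact_force: [0.3, 1.2, 0.0]
width: 0.0511
grip_force: 0.0
```

```bash
python3 go.py .6895 -.0072 .036; python3 - <<'E'
from h import *
m=env.camera_model('wrist'); im=env.get_image('wrist')[:,:,::-1];cv2.imwrite('pics/w10.png',im)
T=m['camera_from_world'];f=210/np.tan(np.radians(m['fovy'])/2)
w=np.r_[.6895,-.0072,.06]; d=T[:3,:3]@w+T[:3,3]; th=np.arctan2(np.hypot(d[0],d[1]),d[2]); ph=np.arctan2(d[1],d[0]); u=m['cx']+f*th*np.cos(ph);v=m['cy']+f*th*np.sin(ph)
print('exp head px',u,v)
b=cv2.inRange(cv2.cvtColor(im,cv2.COLOR_BGR2HSV),(20,140,90),(35,255,255)); b[:, :int(u)-60]=0; b[:, int(u)+60:]=0; b[:int(v)-80]=0
n,l,st,ce=cv2.connectedComponentsWithStats(b)
for i in range(1,n):
    if st[i,4]>40: print(st[i],ce[i],plane('wrist',ce[i],.06,m))
E
```

```text
[ 0.685  -0.0096  0.1341] [-0.2131  0.977 ] shift [-0.019  0.004  0.327] level turn [ 7.20000000e-03  8.66666667e-04 -1.80800000e+00]
exp head px 275.5965640160559 233.01644998390566
[260 196  31  24 214] [274.79906542 205.12149533] [ 0.66922396 -0.01222576]
[262 219  29  27 489] [276.07361963 232.02862986] [ 0.68868399 -0.00702897]
```

{"api": "carry_out", "payload": {"increments": [[-0.016,0.005,0.12,0,0,0],[-0.016,0.005,0.22,0,0,0],[-0.016,0.005,0.29,0,0,0],[-0.016,0.005,0.322,0,0,0],[-0.016,0.005,0.322,0,0,0]]}}

```text
t: 30.82
tool_pos: [0.6912, -0.0043, 0.0427]
tcp_rot: [-0.343, 3.123, 0.0]
contact_force: [0.4, -0.0, 0.1]
width: 0.0513
grip_force: 0.0
```

{"api": "carry_out", "payload": {"increments": [[0,0,0,0,0,0],[0,0,0,0,0,0],[0,0,0,0,0,0],[0,0,0,0,0,0],[0,0,0,0,0,0]], "claw": 0, "force": 40}}

```text
t: 31.45
tool_pos: [0.692, -0.0057, 0.0438]
tcp_rot: [-0.34, 3.121, -0.0]
contact_force: [-0.8, 1.0, 5.8]
width: 0.02
grip_force: 39.0
```

{"api": "carry_out", "payload": {"increments": [[0,0,-0.1,0,0,0],[0,0,-0.25,0,0,0],[0,0,-0.45,0,0,0],[0,0,-0.65,0,0,0],[0,0,-0.65,0,0,0]]}}

```text
t: 32.08
tool_pos: [0.6933, -0.006, 0.244]
tcp_rot: [-0.339, 3.112, -0.004]
contact_force: [1.0, 0.6, -1.4]
width: 0.0197
grip_force: 39.3
```

```bash
python3 go.py .516 .2755 .23;  python3 - <<'E'
from h import *
m=env.camera_model('wrist'); im=env.get_image('wrist')[:,:,::-1]
b=cv2.inRange(cv2.cvtColor(im,cv2.COLOR_BGR2HSV),(18,120,40),(38,255,255)); b[:,:230]=0;b[:,330:]=0
n,l,st,ce=cv2.connectedComponentsWithStats(b)
for i in range(1,n):
    if st[i,4]>60: print(st[i],ce[i])
E
```

```text
[ 0.6933 -0.006   0.244 ] [-0.2156  0.9765] shift [0.375 1.044 0.039] level turn [-1.08000000e-02 -1.26666667e-03 -1.80460000e+00]
[ 247  218   53   93 3640] [273.11978022 263.79450549]
[ 243  313   61   49 1848] [274.41558442 335.56439394]
```

```bash
python3 - <<'E'
from h import *
m=env.camera_model('wrist'); s=env.observe(); M=R.from_rotvec(s['tcp_rot']).as_matrix()
T=m['camera_from_world'];f=210/np.tan(np.radians(m['fovy'])/2)
for cx in(0,.003):
  for l in((.014,0,.0438),(.014,0,.036),(-.014,0,.036),(0,.014,.040),(0,-.014,.040),(.011,0,-.0162),(.0,0,-.0162)):
    w=s['tool_pos']+M@(np.array(l)+[cx,0,0]); d=T[:3,:3]@w+T[:3,3]; th=np.arctan2(np.hypot(d[0],d[1]),d[2]); ph=np.arctan2(d[1],d[0]); print(cx,l,round(m['cx']+f*th*np.cos(ph),1),round(m['cy']+f*th*np.sin(ph),1))
E
```

```text
0 (0.014, 0, 0.0438) 274.1 221.8
0 (0.014, 0, 0.036) 274.1 226.3
0 (-0.014, 0, 0.036) 274.1 268.4
0 (0, 0.014, 0.04) 296.9 245.2
0 (0, -0.014, 0.04) 251.4 245.3
0 (0.011, 0, -0.0162) 274.4 274.0
0 (0.0, 0, -0.0162) 274.4 294.8
0.003 (0.014, 0, 0.0438) 274.1 217.1
0.003 (0.014, 0, 0.036) 274.1 221.5
0.003 (-0.014, 0, 0.036) 274.1 264.2
0.003 (0, 0.014, 0.04) 297.0 240.7
0.003 (0, -0.014, 0.04) 251.2 240.8
0.003 (0.011, 0, -0.0162) 274.4 268.0
0.003 (0.0, 0, -0.0162) 274.4 289.2
```

{"api": "carry_out", "payload": {"increments": [[0.06,0.17,0,0,0,0],[0.13,0.36,0,0,0,0],[0.187,0.522,0,0,0,0],[0.187,0.522,0,0,0,0],[0.187,0.522,0,0,0,0]]}}

```text
t: 32.75
tool_pos: [0.6023, 0.1348, 0.236]
tcp_rot: [0.341, -3.121, 0.001]
contact_force: [0.8, -0.3, -0.3]
width: 0.0194
grip_force: 39.4
```

{"api": "carry_out", "payload": {"increments": [[0.06,0.17,0,0,0,0],[0.13,0.36,0,0,0,0],[0.187,0.522,0,0,0,0],[0.187,0.522,0,0,0,0],[0.187,0.522,0,0,0,0]]}}

```text
t: 33.38
tool_pos: [0.5149, 0.2747, 0.2366]
tcp_rot: [0.339, -3.123, 0.001]
contact_force: [-0.5, -0.5, -2.2]
width: 0.0195
grip_force: 39.5
```

```bash
python3 go.py .516 .2755 .1055
```

```text
[0.5149 0.2747 0.2366] [-0.2147  0.9767] shift [-0.004  0.002  0.437] level turn [ 4.00000000e-04 -8.66666667e-04 -1.80586667e+00]
```

{"api": "carry_out", "payload": {"increments": [[-0.004,0,0.15,0,0,0],[-0.004,0,0.28,0,0,0],[-0.004,0,0.36,0,0,0],[-0.004,0,0.4,0,0,0],[-0.004,0,0.42,0,0,0],[-0.004,0,0.434,0,0,0],[-0.004,0,0.434,0,0,0]]}}

```text
t: 34.25
tool_pos: [0.5155, 0.2763, 0.1076]
tcp_rot: [-0.341, 3.122, 0.0]
contact_force: [-0.9, 0.4, -0.4]
width: 0.0194
grip_force: 39.5
```

{"api": "carry_out", "payload": {"increments": [[0,0,0.004,0,0,0],[0,0,0.004,0,0,0]]}}

```text
t: 34.5
tool_pos: [0.5153, 0.2764, 0.1063]
tcp_rot: [-0.341, 3.122, 0.0]
contact_force: [-0.4, -0.5, -1.2]
width: 0.0201
grip_force: 39.5
```

{"api": "carry_out", "payload": {"increments": [[0,0,0.004,0,0,0],[0,0,0.006,0,0,0],[0,0,0.006,0,0,0]]}}

```text
t: 34.88
tool_pos: [0.5156, 0.2764, 0.1048]
tcp_rot: [-0.341, 3.122, 0.001]
contact_force: [-1.1, -0.5, 4.7]
width: 0.0195
grip_force: 39.9
```

Contact at the expected height; release and withdraw.

{"api": "carry_out", "payload": {"increments": [[0,0,0,0,0,0],[0,0,0,0,0,0],[0,0,0,0,0,0],[0,0,0,0,0,0],[0,0,-0.1,0,0,0],[0,0,-0.25,0,0,0],[0,0,-0.45,0,0,0],[0,0,-0.5,0,0,0]], "claw": 0.5}}

```text
t: 35.88
tool_pos: [0.5166, 0.2768, 0.2587]
tcp_rot: [-0.34, 3.115, 0.003]
contact_force: [-0.0, 0.0, -0.7]
width: 0.0427
grip_force: 0.0
```

{"api": "carry_out", "payload": {"increments": [[0.3,-0.3,-0.1,0,0,0],[0.3,-0.3,-0.1,0,0,0],[0.3,-0.3,-0.1,0,0,0],[0.3,-0.3,-0.1,0,0,0]]}}

```text
t: 36.38
tool_pos: [0.4468, 0.1688, 0.284]
tcp_rot: [-0.339, 3.123, 0.001]
contact_force: [-0.4, 0.5, -1.0]
width: 0.0425
grip_force: 0.0
```

```bash
python3 - <<'E'
from h import *
m=env.camera_model('wrist'); im=env.get_image('wrist')[:,:,::-1];cv2.imwrite('pics/w11.png',im); print(env.observe()['tool_pos'])
T=m['camera_from_world'];f=210/np.tan(np.radians(m['fovy'])/2)
def proj(w):
    d=T[:3,:3]@w+T[:3,3]; th=np.arctan2(np.hypot(d[0],d[1]),d[2]); ph=np.arctan2(d[1],d[0]); return m['cx']+f*th*np.cos(ph),m['cy']+f*th*np.sin(ph)
hsv=cv2.cvtColor(im,cv2.COLOR_BGR2HSV)
b=cv2.inRange(hsv,(20,130,80),(36,255,255)); n,l,st,ce=cv2.connectedComponentsWithStats(b)
for w in((.513,.276,.121),(.513,.276,.065),(.491,.379,.065)): print('exp',np.round(proj(np.array(w)),0))
for i in range(1,n):
    if st[i,4]>40: print(st[i],ce[i].round(1))
c=np.array([.5042,.3265]);a=.217;Q=np.array([[np.cos(a),-np.sin(a)],[np.sin(a),np.cos(a)]])
for sx in(-1,1):
  for sy in(-1,1):
    u,v=proj(np.r_[c+Q@[sx*.062,sy*.092],.07]); x0,y0=max(int(u)-12,0),max(int(v)-12,0); sub=im[y0:y0+24,x0:x0+24].astype(int)
    k=((sub[:,:,0]-sub[:,:,2])>-15)&(sub[:,:,0]>60); ys,xs=np.where(k); print('pin',(sx,sy),round(u),round(v),k.sum(),(xs.mean()+x0,ys.mean()+y0) if k.any() else None)
E
```

```text
[0.4470396  0.16927537 0.28370205]
exp [357. 272.]
exp [346. 251.]
exp [422. 249.]
[147 123  31  33 509] [162.7 139.1]
[335 240  21  21 146] [342.6 248. ]
[412 240  20  19 210] [420.7 248.5]
[346 262  19  18 249] [355.  270.5]
[ 51 361  15   9  61] [ 58.1 365.6]
[ 19 367  10  25 156] [ 24.2 379.3]
[136 394  32  17 215] [149.6 401.4]
pin (-1, -1) 317 206 11 (np.float64(314.54545454545456), np.float64(205.36363636363637))
pin (-1, 1) 455 206 17 (np.float64(456.2352941176471), np.float64(208.0))
pin (1, -1) 312 297 29 (np.float64(311.7931034482759), np.float64(296.48275862068965))
pin (1, 1) 438 290 9 (np.float64(439.8888888888889), np.float64(292.55555555555554))
```

```bash
python3 -c "
from cell import env
print(env.sign_off())"
```

```text
the job is handed in; nothing more can be done
None
```

Both kits are on the job stand and the job was handed in at about 36 s of the 128 s; the hand-in gave no verdict. The last camera measurements put the small wheel, the pillar and the four posts through the upper tray's holes where expected. The barrel was seen standing in its bay and the large wheel in the lower tray before the upper tray was seated. The middle wheel and oil bottle were never approached.

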